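Gauge a square steel test block on the bench height gauge

TASK

Put the tall square steel block upright into the square nest on the gauge's shuttle and let go of it, then, with the gauge still raised, slide the shuttle all the way to its stop so that the block stands under the gauge foot. Then gently lower the gauge carriage until the foot rests on the block and its sprung spindle is pushed in about half of its 12 mm stroke (never to the end of the stroke), and leave it standing there with the shuttle home. Leave the round piece, the short square block and the caliper where they are.

Things in the scene. Friction and masses are not known exactly. Their poses are not given: they have to be found in the camera images.
- gauge: Fixed bench height gauge: dark steel base 130 (x) x 370 (y) x 16 mm; origin: centre of its underside, on the table. The shuttle slides along its +y, towards a 28 mm steel column (top 272 mm above the table) at y = +155 mm. The carriage reaches from the column towards -y; the foot's vertical axis is at x = 0, y = +50 mm.
- nest (a point): Centre of the nest's floor, on the shuttle. The nest is a square frame open at the top: inside 36 x 36 mm, walls 6 mm thick and 10 mm high, sides parallel to the gauge's x and y axes; its floor is 28 mm above the table. It moves with the shuttle; axes as the gauge's.
- shuttle_knob (a point): Centre of the top of the shuttle's black upright knob, 18 mm in diameter and 45 mm tall (top 73 mm above the table), 85 mm from the nest's centre towards the gauge's -y. Moves with the shuttle (an aluminium plate 74 x 142 x 12 mm).
- shuttle (a joint): Slide of the shuttle along the gauge's +y, in m: 0 = fully out (for loading), 0.120 = against its stop with the nest under the foot. Light friction (about 2.5 N); stays where it is left.
- carriage_knob (a point): Centre of the top of the carriage's black upright knob, 22 mm in diameter and 36 mm tall, standing on the carriage arm (26 mm wide, 24 mm thick) straight above the foot. Its top is 220 mm above the table at carriage 0 and goes down with the carriage.
- carriage (a joint): Slide of the gauge carriage down its column, in m: 0 = fully raised, grows as it is lowered, end at 0.065. Its weight is balanced; friction of about 7 N keeps it where it is left.
- foot (a point): Centre of the underside of the gauge's flat foot (steel disc 16 mm across) at the lower end of the sprung spindle below the carriage; with the spindle fully out it is 90 mm below the top of the carriage knob.
- spindle (a joint): Travel of the sprung spindle up into the carriage, in m: 0 = fully out, 0.012 = end of stroke. The spring pushes it down with about 1 N at 0 and 4.5 N at the end. Height of the foot above the table = 0.130 - carriage + spindle.
- block: The tall square block of plain steel to be gauged, 32 x 32 x 50 mm, 0.3 to 0.5 kg, standing upright on the table; origin: centre of its underside, z up, x and y along its sides.
- slug: Round steel piece, 32 mm in diameter, 50 mm tall, standing; origin: centre of its underside. Not to be moved.
- short_block: Short square steel block, 32 x 32 x 22 mm; origin: centre of its underside. Not to be moved.
- caliper: Steel caliper with a black slide, lying flat along its x axis, 160 x 55 x 9 mm; origin: at the middle of its beam. Not to be moved.
There are look-alikes about, which are no part of the job. What is shaped like the block but purple is not meant.

How it is judged:
By the outcome, as a careful person would: the job done as asked, in the order asked, and still so for the second after the job is handed in, with the robot touching nothing.
It also fails if it takes over 54 s, if anything falls off the work surface, if the arm or the gripper's body presses on something with over 40 N, if the wrist force passes 120 N, or if a joint passes its speed limit or range.

ROBOT

A 6-joint arm with a two-finger parallel gripper is mounted at the origin on the work surface. World frame = base frame: x ahead of the robot, y to its left, z up, the work surface at z = 0. Lengths are in m, angles in rad, forces in N, time in s.
With the tool pointing down it reaches from about 0.325 to 0.775 m from the base axis. Payload 5.5 kg.
Tool frame: the origin (TCP) lies at the very end of the fingers, on their centre line; the grasp point (between the pads) lies 19 mm behind it; z points along the fingers, y is the line along which they close (so a half turn about z gives the same grasp; the last joint's range is limited). The gripper opens to 85 mm and grips with 20 to 120 N. Pads are 22 mm wide; open, the fingers measure 114 mm over their backs; the gripper's body (76 mm by 85 mm) begins 54 mm behind the grasp point. The pads swing forward as they close: fully open they stand 13 mm farther back than shut.
Start: joints at [1.281, 0.091, 1.231, -0, 1.82, -0.057], TCP at [0.138, 0.584, 0.231] pointing down, gripper open.
Joint ranges: [-2.87, 2.87], [-0.86, 2.18], [0.17, 2.46], [-1.51, 4.65], [0.06, 2.69], [-2.65, 2.65]. Speed limits (rad/s): [2.57, 2.57, 3.01, 3.14, 3.14, 3.14].

INTERFACE

Orientations are given as a rotation vector (axis times angle).
In Python, from bench import env gives the robot as it stands.
- The arm moves only by the tool play_rows, never from a script. Its argument "targets" is one flat list of numbers, 5 for each row, row after row: the shift along the tool's x, y, z each as a share of 100 mm, from -1 to 1, then the turn about the tool's z as a share of 0.15 rad, from -1 to 1, then the finger opening in mm, from 0 to 85.4. A call has 1 to 10 rows; each row shifts and turns the commanded pose from where the row before left it, along the tool's axes as they then stand; what a row does not reach is not made up. A row lasts 1/8 s, in which the tool goes at most 62.5 mm and 10.7 degrees, less where a joint would pass 70% of its speed; a pose out of reach is approached as far as the arm can. A call with a number of a shift or a turn outside -1 to 1 is refused whole. A call with a gripper value outside its range is refused whole. The fingers move at their own pace and stop on an object; "force" is the grip in N (left out, the last holds). Time passes only in rows, so rows that do not move let the fingers close. It gives the time, the measured TCP pose, the force, the opening and the grip force at its end, in the units of the state.
- env.state(): the state, without advancing time (a new reading comes with each control period).
- env.snapshot(name): name is "scene" or "side" or "wrist"; returns a dict with "frame" (480x640x3 uint8, red, green, blue), "range_z" (480x640 float32, m along the optical axis (not along the pixel's ray), 0 where there is no reading), "mtx" (3x3 intrinsics, pixels), "world_from_camera" (4x4, takes a point from camera to world coordinates). Camera axes: x right, y up, looking along -z (the intrinsics and any distortion apply to the point x, -y, -z); pixel columns grow to the right and rows downward; lengths in m; the calibration is good to about 2 mm. A picture is of the moment at which its call begins.
- env.sign_off(): hands the job in; it is judged then, once.
Trained networks look in the newest picture that a camera, given by its name, has taken for a name from the list of things; names that differ only in an ending like _2 or _b are one class to them, and where a whole thing is asked for, a point or a joint stands for the part that bears it (a point fixed in the world has none). Each returns a list of dicts, best first, with "score" (0 to 1); they miss things now and then, are a little off and sometimes report something else, mostly with a low value. They report only what shows in the picture. A call takes as long as a camera call. They do not tell look-alikes from the thing itself.
- env.masks_of(target, camera): "region" (480x640 bool, what is visible of it) and "at" ([column, row] in pixels, amid what is visible of it).
- env.pinpoint(target, camera): "at" ([column, row] in pixels: a listed point, or the origin of a listed thing).
The state is a dict: "clock": time; "qpos": joint angles; "joint_vel": joint speeds; "joint_efforts": joint torques, N m; "position": TCP position; "ee_rot": TCP orientation; "contact_force": force on the tool from outside, world axes, zero at the start; "wrist_torque": the same for the moment, N m; "finger_gap": opening from 0.0 (shut) to 1.0 (fully open); "gripper_force": force on a finger pad.
Only numpy, scipy, OpenCV 4.12 (cv2) and the standard library are available. Lean on these libraries where they do the work, as an engineer would, in place of code of your own. Each camera call takes 0.05 s, during which the arm holds its last target. There are 200 camera calls.

## Working session

There is one attempt and no reset: what is moved stays moved. The work goes in short steps, Python scripts to look and compute and a tool call to move; the robot and the scene stay as the last step left them, time stands still between calls to the robot, and variables do not carry over. Pictures are saved under pics/ and viewed, at most 10 in all, crops included, and the job is handed in when it is done.

Besides the shell and the picture viewer there is one more tool, called after "Call:" by a JSON object that holds its "fn" and its "kwargs". play_rows: Moves the arm, as the interface text tells. Its arguments: {"type":"object","properties":{"targets":{"type":"array"},"force":{"type":"number"}},"required":["targets"]}

```bash
mkdir -p pics; cat > h.py <<'E'
from bench import env
import numpy as np, cv2
from scipy.spatial.transform import Rotation as R
def world(s,px,z=None):
    """pixel -> world; by depth, or on plane height z"""
    K=s["mtx"];T=s["world_from_camera"]
    u,v=px
    d=np.array([(u-K[0,2])/K[0,0],-(v-K[1,2])/K[1,1],-1.])
    dw=T[:3,:3]@d;o=T[:3,3]
    if z is None: return o+dw*s["range_z"][int(round(v)),int(round(u))]
    return o+dw*(z-o[2])/dw[2]
def cloud(s,m=None):
    K=s["mtx"];T=s["world_from_camera"];Z=s["range_z"]
    v,u=np.nonzero((Z>0)&(True if m is None else m));z=Z[v,u]
    c=np.stack([(u-K[0,2])/K[0,0]*z,-(v-K[1,2])/K[1,1]*z,-z],1)
    return c@T[:3,:3].T+T[:3,3], np.stack([u,v],1)
E
python3 - <<'E'
from h import *
print(env.state())
for c in ["scene","side"]:
    s=env.snapshot(c); cv2.imwrite(f"pics/{c}0.png",s["frame"][:,:,::-1]); print(c,s["world_from_camera"].round(3).tolist())
    for t in ["block","slug","short_block","nest","shuttle_knob","carriage_knob","foot","gauge"]:
        for d in env.pinpoint(t,c)[:4]:
            print(t,round(d["score"],2),np.round(d["at"]),world(s,d["at"]).round(3) if 0<=d["at"][0]<639.5 and 0<=d["at"][1]<479.5 else "")
E
```

```text
{'clock': 0.0, 'qpos': array([ 1.28130167e+00,  9.19136290e-02,  1.23191763e+00,  1.02309340e-05,
        1.81984194e+00, -5.67257054e-02]), 'joint_vel': array([ 9.92421471e-05,  4.05329637e-04,  1.19492331e-03, -5.77348212e-04,
       -1.11072535e-03,  2.58125804e-04]), 'joint_efforts': array([-2.84001226e-05, -4.58729339e+01, -4.18017375e+01, -1.11164295e-04,
        1.18166700e-02, -1.45810890e-05]), 'position': array([0.13833059, 0.58352537, 0.23010019]), 'ee_rot': array([-0.36476088, -3.11997286,  0.0032162 ]), 'contact_force': array([-0.71962349, -0.67831515, -0.01135939]), 'wrist_torque': array([-0.03724154,  0.00521016, -0.03662644]), 'gripper_force': 0.0, 'finger_gap': 0.9989651187495282}
scene [[-0.83, -0.46, 0.315, 0.823], [0.558, -0.68, 0.475, 0.394], [-0.004, 0.57, 0.821, 0.897], [0.0, 0.0, 0.0, 1.0]]
block 0.85 [345. 199.] [ 0.375 -0.181  0.023]
block 0.78 [330. 234.] [ 0.462 -0.114  0.035]
block 0.78 [266. 246.] [ 0.581 -0.167  0.029]
block 0.7 [302. 217.] [ 0.473 -0.2    0.011]
slug 0.6 [280. 173.] [ 0.448 -0.331  0.015]
short_block 0.57 [252. 218.] [ 0.567 -0.249  0.
[... 166 characters left out ...]
 346.] [0.509 0.192 0.116]
gauge 0.92 [388. 351.] [0.512 0.146 0.016]
side [[0.923, 0.283, -0.26, 0.3], [-0.384, 0.664, -0.642, -0.591], [-0.009, 0.692, 0.721, 0.787], [0.0, 0.0, 0.0, 1.0]]
block 0.78 [264. 400.] [ 0.359 -0.217  0.038]
block 0.7 [300. 350.] [ 0.448 -0.148  0.031]
block 0.62 [367. 350.] [ 0.559 -0.192  0.024]
block 0.61 [323. 389.] [ 0.457 -0.23   0.026]
slug 0.66 [343. 462.] [ 0.435 -0.357  0.044]
short_block 0.93 [388. 389.] [ 0.558 -0.27   0.023]
nest 0.62 [293. 251.] [0.521 0.077 0.031]
shuttle_knob 0.95 [320. 267.] [ 0.543 -0.015  0.069]
carriage_knob 0.75 [263. 159.] [0.507 0.186 0.198]
foot 0.49 [266. 192.] [0.506 0.187 0.112]
gauge 0.69 [277. 240.] [0.506 0.134 0.019]
```

View pics/scene0.png

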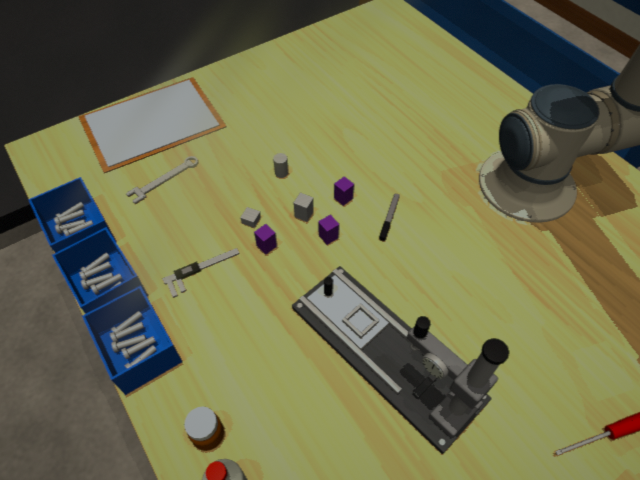

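View pics/side0.png

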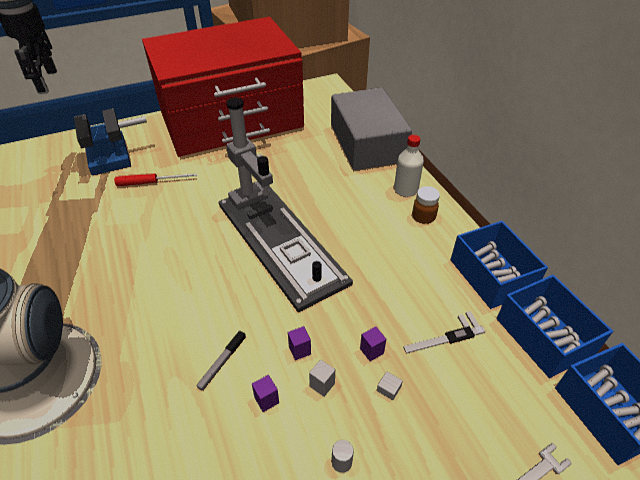

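The steel block is at scene pixel (303,207) and side pixel (322,378). Three purple look-alikes stand around it, with the short block and the round piece nearby. The gauge is raised and the shuttle is out.

```bash
cat >> h.py <<'E'
def rect(P,zlo,zhi):
    q=P[(P[:,2]>zlo)&(P[:,2]<zhi)]
    return len(q),cv2.minAreaRect((q[:,:2]*1000).astype(np.float32)),q[:,2].mean()
E
python3 - <<'E'
from h import *
T={"scene":[(345,190),(329,230),(266,238),(303,205),(280,165),(252,216)],"side":[(265,393),(299,342),(373,343),(322,376),(343,455),(389,385)]}
for c in T:
    s=env.snapshot(c);P,uv=cloud(s)
    print(c)
    for n,p in zip(["pur","pur","pur","BLOCK","slug","short"],T[c]):
        w=world(s,p); near=np.linalg.norm(P[:,:2]-w[:2],axis=1)<0.035
        zt=np.percentile(P[near][:,2],98)
        print(n,rect(P[near],zt-.004,zt+.01))
    m=env.masks_of("gauge",c); 
    w=world(s,(362,319) if c=="scene" else (293,251))
    near=(np.linalg.norm(P[:,:2]-w[:2],axis=1)<0.3)
    for zl,zh in [(.010,.021),(.024,.032),(.035,.042),(.066,.08)]:
        g=np.zeros((480,640),bool);
        for k in m[:1]: g|=k["region"]
        mm=near&g[uv[:,1],uv[:,0]]
        print(zl,rect(P[mm],zl,zh))
E
```

```text
scene
pur (153, ((365.9139099121094, -198.4908447265625), (33.270870208740234, 33.11173629760742), 10.433981895446777), np.float64(0.051050622369758186))
pur (185, ((452.7038269042969, -130.6758270263672), (33.91269302368164, 32.432350158691406), 86.62448120117188), np.float64(0.05082374716702015))
pur (182, ((572.4981689453125, -182.42539978027344), (32.63543701171875, 31.941869735717773), 6.667362213134766), np.float64(0.051167894335650776))
BLOCK (168, ((463.1549987792969, -208.39572143554688), (32.70512008666992, 32.150230407714844), 29.644752502441406), np.float64(0.05112842849714011))
slug (109, ((439.1584167480469, -339.6157531738281), (31.90985107421875, 29.252342224121094), 59.13449478149414), np.float64(0.05153252091967179))
short (158, ((566.2384643554688, -259.51397705078125), (32.768775939941406, 32.44588851928711), 34.43632125854492), np.float64(0.02329809657570633))
0.01 (6616, ((512.9776000976562, 141.10955810546875), (132.04849243164062, 369.71240234375), 9.47842025756836), np.float64(0.01644171947209256))
0.024 (3862, ((513.6282958984375, 141.16058349609375), (101.3
[... 1155 characters left out ...]
.59197998046875), (33.51354217529297, 31.976539611816406), 33.84617614746094), np.float64(0.023086322523402678))
0.01 (3676, ((513.9237060546875, 140.58544921875), (131.98020935058594, 372.43109130859375), 9.523770332336426), np.float64(0.01720725683923866))
0.024 (2664, ((513.1358642578125, 140.1521453857422), (104.8558349609375, 362.31414794921875), 10.748818397521973), np.float64(0.028883036865322502))
0.035 (591, ((505.5072326660156, 151.0894775390625), (79.11735534667969, 340.5158386230469), 7.227458477020264), np.float64(0.03805794881922331))
0.066 (128, ((511.9774475097656, 137.56097412109375), (27.700212478637695, 316.65576171875), 8.674832344055176), np.float64(0.07275423756472386))
```

Call:
{"fn": "play_rows", "kwargs": {"targets": [-0.31,-0.44,0,0,85,-0.31,-0.44,0,0,85,-0.31,-0.44,0,0,85,-0.31,-0.44,0,0,85,-0.31,-0.44,0,0,85,-0.31,-0.44,0,0,85,-0.31,-0.44,0,0,85,-0.31,-0.44,0,0,85,-0.31,-0.44,0,0,85,-0.31,-0.44,0,0,85], "force": 50}}

```text
clock: 2.35
position: [0.3388, 0.0825, 0.2316]
ee_rot: [0.364, 3.119, 0.001]
contact_force: [1.8, 0.5, -0.3]
finger_gap: 0.996
gripper_force: 0.0
```

Call:
{"fn": "play_rows", "kwargs": {"targets": [-0.31,-0.44,0,0,85,-0.31,-0.44,0,0,85,-0.31,-0.44,0,0,85,-0.31,-0.44,0,0,85,0,0,0,0.91,85,0,0,0,0.91,85,0,0,0,0.91,85,0,0,0,0.91,85,0,0,0,0.91,85,0,0,0,0.91,85]}}

```text
clock: 3.6
position: [0.4186, -0.1157, 0.2314]
ee_rot: [1.583, 2.713, 0.0]
contact_force: [-0.8, 0.6, 0.5]
finger_gap: 0.995
gripper_force: 0.0
```

```bash
cat >> h.py <<'E'
def pose():
    s=env.state(); M=R.from_rotvec(s["ee_rot"]).as_matrix(); return s,s["position"],M
def delta(target,yaw):
    """shift in mm along tool axes and turn (shares of .15 rad) to reach target with tool y at yaw deg"""
    s,p,M=pose(); y=np.degrees(np.arctan2(M[1,1],M[0,1]))
    t=(y-yaw+90)%180-90
    print("clock",round(s["clock"],2),"p",p.round(4),"yaw",y.round(2),"d_mm",(M.T@(np.array(target)-p)*1000).round(1),"turn",(np.radians(t)/.15).round(2),"gap",round(s["finger_gap"]*85.4,1),"F",s["contact_force"].round(1))
E
python3 - <<'E'
from h import *
delta([.463,-.2097,.23],29.7)
s=env.snapshot("wrist"); cv2.imwrite("pics/w1.png",s["frame"][:,:,::-1])
P,uv=cloud(s); near=np.linalg.norm(P[:,:2]-[.463,-.21],axis=1)<.035
print(rect(P[near],.045,.056),[d["at"] for d in env.pinpoint("block","wrist")])
E
```

```text
clock 3.6 p [ 0.4186 -0.1157  0.2314] yaw 29.48 d_mm [-103.7   -7.6    1.5] turn -0.03 gap 85.0 F [-0.8  0.6  0.5]
(1133, ((463.73687744140625, -209.7549591064453), (31.708599090576172, 32.06318664550781), 30.77420997619629), np.float64(0.048899443881479404)) [[237.0, 246.7], [347.2, 227.4], [321.0, 297.9], [419.0, 324.9]]
```

View pics/w1.png

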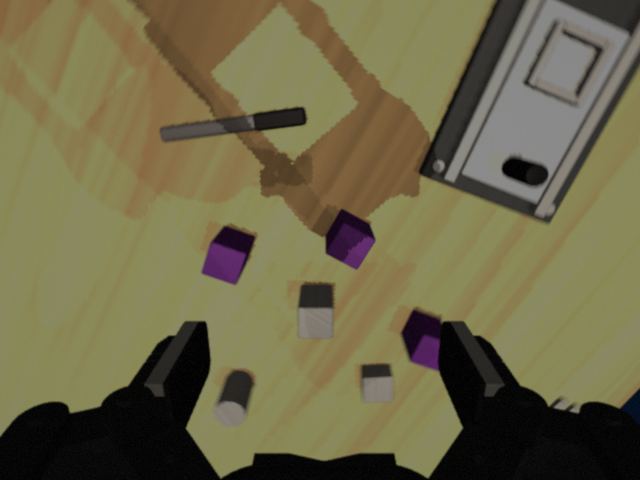

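Wrist view: the steel block is at about (316,312) between the fingers, and all three cameras agree on (0.4635, -0.2097). I'll go over it and down.

Call:
{"fn": "play_rows", "kwargs": {"targets": [-0.52,-0.04,0,-0.06,85,-0.52,-0.04,0,0,85,0,0,0.4,0,85,0,0,0.5,0,85,0,0,0.5,0,85,0,0,0.1,0,85,0,0,0,0,85,0,0,0,0,85]}}

```text
clock: 4.7
position: [0.465, -0.2105, 0.0843]
ee_rot: [1.562, 2.721, 0.0]
contact_force: [-0.4, 1.7, 1.2]
finger_gap: 1.001
gripper_force: 0.0
```

```bash
python3 - <<'E'
from h import *
delta([.4637,-.2097,.016],30)
E
```

```text
clock 4.7 p [ 0.465  -0.2105  0.0843] yaw 30.29 d_mm [ 1.6 -0.9 68.3] turn 0.03 gap 85.4 F [-0.4  1.7  1.2]
```

Call:
{"fn": "play_rows", "kwargs": {"targets": [0.016,-0.01,0.4,0.03,85,0,0,0.28,0,85,0,0,0,0,85,0,0,0,0,25,0,0,0,0,25,0,0,0,0,25,0,0,0,0,25,0,0,0,0,25,0,0,0,0,25,0,0,0,0,25], "force": 50}}

```text
clock: 5.95
position: [0.463, -0.2093, 0.0149]
ee_rot: [1.569, 2.718, 0.0]
contact_force: [0.4, -0.2, 5.3]
finger_gap: 0.368
gripper_force: 50.9
```

```bash
python3 - <<'E'
from h import *
delta([.525,.072,.17],9.5); print(env.state()["gripper_force"])
E
```

```text
clock 5.95 p [ 0.463  -0.2093  0.0149] yaw 30.0 d_mm [ 212.2  194.6 -155.3] turn 2.39 gap 31.4 F [ 0.4 -0.2  5.3]
50.88753819465637
```

Call:
{"fn": "play_rows", "kwargs": {"targets": [0,0,-0.2,0,25,0,0,-0.4,0,25,0,0,-0.4,0,25,0.29,0.4,-0.2,0,25,0.29,0.4,-0.2,0,25,0.29,0.4,-0.2,0.8,25,0.29,0.4,-0.2,0.8,25,0,0,0,0.79,25,0,0,0,0,25,0,0,0,0,25]}}

```text
clock: 7.2
position: [0.5472, -0.0316, 0.1921]
ee_rot: [-2.028, -2.397, 0.002]
contact_force: [0.8, -0.2, -3.6]
finger_gap: 0.367
gripper_force: 51.3
```

```bash
python3 - <<'E'
from h import *
delta([.525,.072,.17],9.5)
s=env.snapshot("wrist"); cv2.imwrite("pics/w2.png",s["frame"][:,:,::-1])
P,uv=cloud(s); near=np.linalg.norm(P[:,:2]-[.525,.072],axis=1)<.06
print(rect(P[near],.034,.044)); q=P[near]; 
print([(d["score"],d["at"],world(s,d["at"],.028).round(4)) for d in env.pinpoint("nest","wrist")])
E
```

```text
clock 7.2 p [ 0.5472 -0.0316  0.1921] yaw 9.54 d_mm [105.8  -4.7  22.1] turn 0.01 gap 31.3 F [ 0.8 -0.2 -3.6]
(2496, ((525.2083740234375, 76.09989929199219), (48.01449966430664, 47.8560676574707), 9.588133811950684), np.float64(0.03697292377888152))
[(0.59, [317.2, 63.2], array([0.5241, 0.0761, 0.028 ]))]
```

View pics/w2.png

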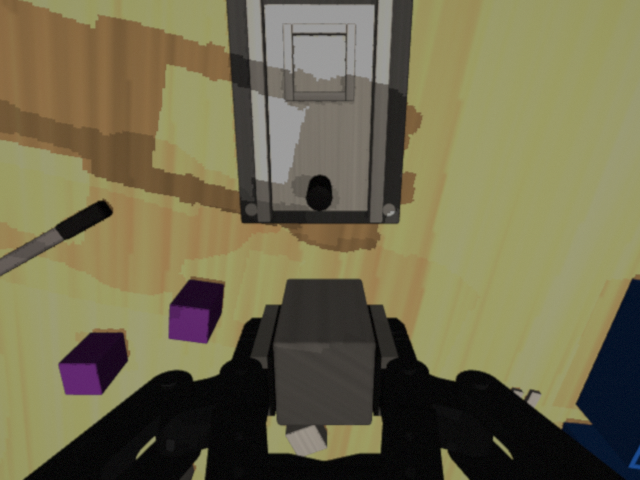

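The held block fills (275–375, 280–420), upright, and the nest frame is at about (318,62). I'll check the block's offset in the hand along tool x.

```bash
python3 - <<'E'
from h import *
s=env.snapshot("wrist");P,uv=cloud(s); _,p,M=pose()
Q=(P-p)@M*1000
m=(abs(uv[:,0]-322)<30)&(uv[:,1]>275)&(uv[:,1]<425)&(abs(Q[:,0])<30)&(Q[:,2]>-60)&(Q[:,2]<30)
q=Q[m]; f=q[(q[:,2]>-25)&(q[:,2]<8)]; print("front x",np.percentile(f[:,0],[10,50,90]).round(2)); 
t=q[q[:,2]<-32]; print("top z",np.median(t[:,2]) if len(t) else None,"x",np.percentile(t[:,0],[2,98]) if len(t) else None)
m=(uv[:,1]>280)&(uv[:,1]<340)&(uv[:,0]>260)&(uv[:,0]<390)&(Q[:,2]>5)&(Q[:,2]<16)&(Q[:,0]<25)&(Q[:,0]>5);print("low y range",np.percentile(Q[m][:,1],[1,99]), "z max",q[:,2].max())
n=np.array([.5252,.0761,.0429]);delta(n,9.55)
E
```

```text
front x [13.87 14.25 14.61]
top z -34.04901380205715 x [-16.38093605  14.23775639]
low y range [-15.36669398  15.4038931 ] z max 16.784016830933016
clock 7.35 p [ 0.5474 -0.0317  0.1927] yaw 9.45 d_mm [110.   -4.1 149.9] turn -0.01 gap 31.6 F [-0.2 -0.5 -4.1]
```

```bash
python3 - <<'E'
from h import *
s=env.snapshot("wrist");_,p,M=pose();print((M.T@(s["world_from_camera"][:3,3]-p)*1000).round(0))
E
```

```text
[  84.    0. -142.]
```

Call:
{"fn": "play_rows", "kwargs": {"targets": [0.37,-0.014,0,0,25,0.37,-0.014,0,0,25,0.37,-0.013,0,0,25,0,0,0,0,25,0,0,0,0,25]}}

```text
clock: 8.02
position: [0.5256, 0.0771, 0.1933]
ee_rot: [2.03, 2.397, -0.001]
contact_force: [-0.7, -0.3, -3.7]
finger_gap: 0.367
gripper_force: 51.2
```

```bash
python3 - <<'E'
from h import *
_,p,M=pose()
a=np.radians(9.55);g=np.array([.5135,.1409])
# in-hand block centre vs nest
for c in ["scene","side"]:
    s=env.snapshot(c);cv2.imwrite(f"pics/{c}2.png",s["frame"][:,:,::-1]);P,uv=cloud(s);d=P[:,:2]-g
    x=d@[np.cos(a),np.sin(a)];y=d@[-np.sin(a),np.cos(a)];z=P[:,2]
    for lo,hi in [(.105,.16),(.16,.188),(.188,.225),(.24,.36)]:
        m=(abs(x)<.05)&(y>-.15)&(y<.18)&(z>lo)&(z<hi);h,e=np.histogram(y[m],bins=np.arange(-.15,.181,.01));print(c,lo,hi,dict((round(float(b*1000)),int(n)) for b,n in zip(e,h) if n>2))
delta([.5252-.0002,.0761+.0011,.0429],9.55)
E
```

```text
scene 0.105 0.16 {30: 12, 40: 56, 50: 63, 60: 56, 70: 67, 80: 71, 90: 74, 100: 77, 110: 102, 120: 61, 130: 45, 140: 53, 150: 53, 160: 55, 170: 56}
scene 0.16 0.188 {-60: 35, -50: 4, 30: 12, 40: 47, 50: 86, 60: 96, 70: 78, 80: 121, 90: 139, 100: 141, 110: 110, 120: 88, 130: 167, 140: 133, 150: 126, 160: 169, 170: 191}
scene 0.188 0.225 {-70: 5, -60: 218, -50: 44, 40: 78, 50: 95, 60: 9, 140: 63, 150: 92, 160: 97}
scene 0.24 0.36 {-90: 33, -80: 113, -70: 321, -60: 588, -50: 328, -40: 190, -30: 214, 130: 5, 140: 188, 150: 264, 160: 226, 170: 18}
side 0.105 0.16 {30: 63, 40: 67, 50: 23, 60: 14, 70: 17, 80: 16, 90: 16, 100: 12, 110: 13, 120: 14, 130: 97, 140: 58, 150: 23, 160: 16, 170: 5}
side 0.16 0.188 {-90: 51, -80: 8, -70: 6, 30: 4, 40: 30, 50: 12, 60: 10, 70: 14, 80: 21, 90: 19, 100: 23, 110: 24, 120: 34, 130: 142, 140: 114, 150: 49, 160: 30, 170: 15}
side 0.188 0.225 {-90: 248, -80: 138, -70: 28, -60: 6, 130: 14, 140: 162, 150: 28}
side 0.24 0.36 {-110: 248, -100: 319, -90: 404, -80: 989, -70: 275, -60: 163, 130: 38, 140: 176, 150: 65, 160: 30}
clock 8.12 p [0.5257 0.0767 0.1932] yaw 9.39 d_mm [  0.7  -0.6 150.3] turn -0.02 gap 31.5 F [ 0.1  0.1 -4.6]
```

View pics/side2.png

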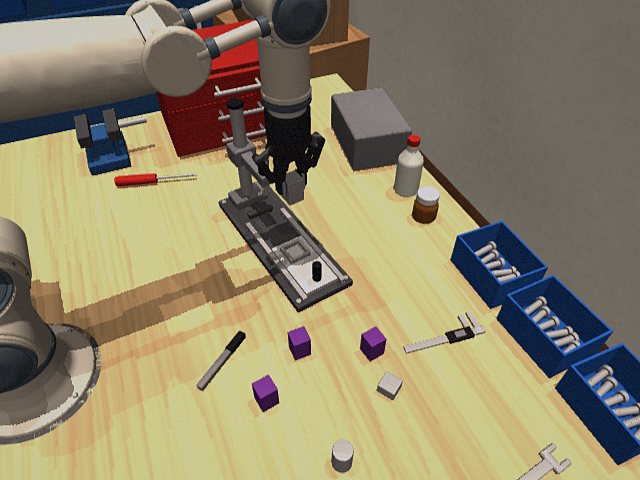

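The block hangs over the nest and clears the carriage by about 60 mm. I'll lower to just above the walls.

Call:
{"fn": "play_rows", "kwargs": {"targets": [0.007,-0.005,0.3,0,25,0,0,0.4,0,25,0,0,0.4,0,25,0,0,0.15,0,25,0,0,0,0,25,0,0,0,0,25]}}

```text
clock: 8.88
position: [0.5262, 0.0781, 0.0705]
ee_rot: [2.03, 2.395, 0.004]
contact_force: [0.6, 0.1, -4.0]
finger_gap: 0.368
gripper_force: 51.1
```

```bash
python3 - <<'E'
from h import *
delta([.5252-.0002,.0761+.0011,.0429],9.55)
s=env.snapshot("wrist");cv2.imwrite("pics/w3.png",cv2.resize(s["frame"][180:480,160:480,::-1],None,fx=2,fy=2))
P,uv=cloud(s);a=np.radians(9.55);d=P[:,:2]-[.5252,.0761];x=d@[np.cos(a),np.sin(a)]*1e3;y=d@[-np.sin(a),np.cos(a)]*1e3;z=P[:,2]*1e3
b=(abs(x)<12)&(abs(y)<30)&(z>58)&(z<80);print("block front y",np.percentile(y[b],[10,50,90]).round(1))
n=(abs(x)<14)&(y>10)&(y<35)&(z>34)&(z<42);print("wall top y",np.percentile(y[n],[2,50,98]).round(1),n.sum())
E
```

```text
clock 8.88 p [0.5262 0.0781 0.0705] yaw 9.43 d_mm [-0.7 -1.5 27.6] turn -0.01 gap 31.4 F [ 0.6  0.1 -4. ]
block front y [15.8 16.1 16.5]
wall top y [18.6 21.8 24.2] 810
```

View pics/w3.png

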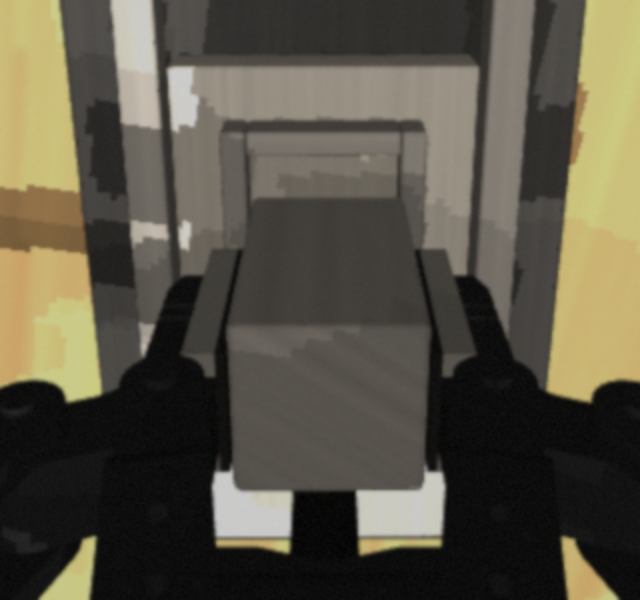

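The block sits within about 1 mm of the nest centre (block bottom at crop cols 248–405, nest walls at 222–427). I'll nudge it and insert slowly.

Call:
{"fn": "play_rows", "kwargs": {"targets": [0.002,-0.006,0.05,0,25,0,0,0.05,0,25,0,0,0.05,0,25,0,0,0.04,0,25,0,0,0,0,25,0,0,0,0,25]}}

```text
clock: 9.68
position: [0.5244, 0.0784, 0.0494]
ee_rot: [2.031, 2.397, 0.0]
contact_force: [0.0, -0.1, -4.2]
finger_gap: 0.365
gripper_force: 51.1
```

```bash
python3 - <<'E'
from h import *
delta([.5252-.0002,.0761+.0011,.0429],9.55)
E
```

```text
clock 9.68 p [0.5244 0.0784 0.0494] yaw 9.46 d_mm [-1.3  0.4  6.5] turn -0.01 gap 31.2 F [ 0.  -0.1 -4.2]
```

Call:
{"fn": "play_rows", "kwargs": {"targets": [0,0,0.03,0,25,0,0,0.03,0,25,0,0,0,0,25,0,0,0,0,25]}}

```text
clock: 10.18
position: [0.5243, 0.0784, 0.0432]
ee_rot: [-2.031, -2.397, 0.0]
contact_force: [-0.3, 0.1, -3.5]
finger_gap: 0.371
gripper_force: 51.4
```

```bash
python3 - <<'E'
from h import *
delta([.5252-.0002,.0761+.0011,.0429],9.55)
E
```

```text
clock 10.18 p [0.5243 0.0784 0.0432] yaw 9.45 d_mm [-1.3  0.5  0.3] turn -0.01 gap 31.6 F [-0.3  0.1 -3.5]
```

Call:
{"fn": "play_rows", "kwargs": {"targets": [0,0,0.008,0,25,0,0,0,0,25,0,0,0,0,60,0,0,0,0,60,0,0,0,0,60,0,0,0,0,60,0,0,-0.2,0,60,0,0,-0.4,0,60,0,0,-0.4,0,60]}}

```text
clock: 11.3
position: [0.5244, 0.0784, 0.1451]
ee_rot: [2.03, 2.396, 0.001]
contact_force: [0.7, -1.3, 0.6]
finger_gap: 0.707
gripper_force: 0.0
```

Call:
{"fn": "play_rows", "kwargs": {"targets": [-0.5,0,-0.1,0,60,-0.5,0,0,0,60,-0.4,0,0,0,60,0,0,0,0,60,0,0,0,0,60]}}

```text
clock: 11.92
position: [0.5475, -0.0595, 0.1535]
ee_rot: [2.031, 2.396, 0.001]
contact_force: [0.2, 1.3, 0.1]
finger_gap: 0.704
gripper_force: 0.0
```

```bash
python3 - <<'E'
from h import *
s=env.snapshot("wrist");cv2.imwrite("pics/w4.png",s["frame"][:,:,::-1]);P,uv=cloud(s)
near=np.linalg.norm(P[:,:2]-[.5252,.0761],axis=1)<.04
print("block top",rect(P[near],.07,.085)); print("nest",rect(P[near],.034,.042))
k=[(d["score"],d["at"],world(s,d["at"],.073).round(4)) for d in env.pinpoint("shuttle_knob","wrist")];print(k)
near=np.linalg.norm(P[:,:2]-[.539,-.009],axis=1)<.03;print("knob",rect(P[near],.068,.08))
delta([.5243,.0784,.0432],9.55)
E
```

```text
block top (1453, ((526.5205078125, 64.83450317382812), (31.89091682434082, 8.415348052978516), 9.311439514160156), np.float64(0.07660886507499806))
nest (1847, ((527.1878051757812, 64.77497863769531), (48.108551025390625, 25.553207397460938), 9.519560813903809), np.float64(0.03707541529632467))
[(0.63, [322.7, 163.6], array([ 0.5384, -0.0075,  0.073 ]))]
knob (818, ((539.3994140625, -7.6049089431762695), (17.156612396240234, 17.36112403869629), 52.690372467041016), np.float64(0.07195258806307267))
clock 12.03 p [ 0.5474 -0.0587  0.1532] yaw 9.52 d_mm [139.1  -0.2 110. ] turn -0.0 gap 59.8 F [1.  0.5 0.6]
```

View pics/w4.png

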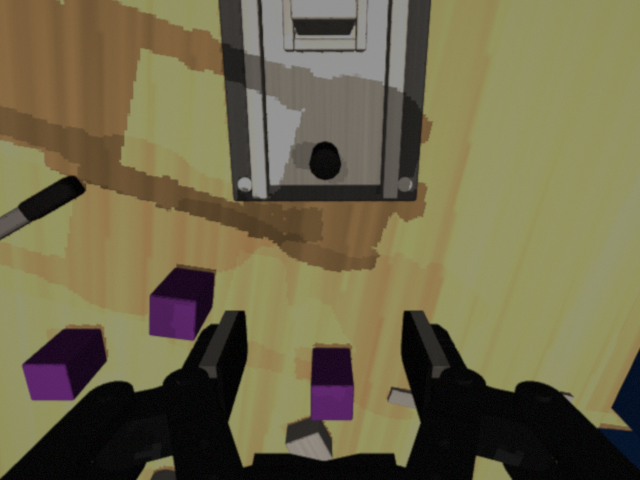

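The block is seated in the nest (top at 77 mm). The shuttle knob is at (325,160) in the picture, (0.5394, -0.0076) in the world. I'll grip the knob lightly.

Call:
{"fn": "play_rows", "kwargs": {"targets": [0.52,0.006,0,0,60,0,0,0.4,0,60,0,0,0.5,0,60,0,0,0.21,0,60,0,0,0,0,60,0,0,0,0,10,0,0,0,0,10,0,0,0,0,10,0,0,0,0,10,0,0,0,0,10], "force": 20}}

```text
clock: 13.28
position: [0.5396, -0.0084, 0.0434]
ee_rot: [2.03, 2.396, 0.001]
contact_force: [-3.8, 0.8, 5.7]
finger_gap: 0.198
gripper_force: 21.1
```

```bash
python3 - <<'E'
from h import *
delta([.5394-.0198,-.0076+.1183,.042],9.55)
E
```

```text
clock 13.28 p [ 0.5396 -0.0084  0.0434] yaw 9.45 d_mm [120.8  -0.2   1.4] turn -0.01 gap 16.9 F [-3.8  0.8  5.7]
```

Call:
{"fn": "play_rows", "kwargs": {"targets": [0.06,0,0,0,10,0.12,0,0,0,10,0.16,0,0,0,10,0.16,0,0,0,10,0.16,0,0,0,10,0.16,0,0,0,10,0.12,0,0,0,10,0.08,0,0,0,10,0.03,0,0,0,10,0,0,0,0,10]}}

```text
clock: 14.52
position: [0.5223, 0.0952, 0.0434]
ee_rot: [2.03, 2.396, 0.001]
contact_force: [-4.9, -1.7, 7.2]
finger_gap: 0.201
gripper_force: 21.2
```

```bash
python3 - <<'E'
from h import *
delta([.5396-.0198,-.0084+.1183,.0434],9.55)
E
```

```text
clock 14.53 p [0.5223 0.0952 0.0434] yaw 9.46 d_mm [14.9 -0.1  0. ] turn -0.01 gap 17.2 F [-4.9 -1.7  7.2]
```

Travelled 105 mm so far. I'll creep to the stop while watching the force.

Call:
{"fn": "play_rows", "kwargs": {"targets": [0.04,0,0,0,10,0.04,0,0,0,10,0.02,0,0,0,10,0,0,0,0,10]}}

```text
clock: 15.02
position: [0.5207, 0.1047, 0.0434]
ee_rot: [2.03, 2.396, 0.0]
contact_force: [-5.1, -2.2, 6.6]
finger_gap: 0.202
gripper_force: 21.2
```

Call:
{"fn": "play_rows", "kwargs": {"targets": [0.02,0,0,0,10,0.01,0,0,0,10,0,0,0,0,10]}}

```text
clock: 15.4
position: [0.5205, 0.1059, 0.0434]
ee_rot: [2.03, 2.393, -0.003]
contact_force: [-2.9, -8.0, 6.9]
finger_gap: 0.2
gripper_force: 21.2
```

Call:
{"fn": "play_rows", "kwargs": {"targets": [0.02,0,0,0,10,0,0,0,0,10]}}

```text
clock: 15.65
position: [0.5205, 0.106, 0.0434]
ee_rot: [2.029, 2.39, -0.007]
contact_force: [-2.7, -16.0, 6.6]
finger_gap: 0.202
gripper_force: 21.2
```

The shuttle is against its stop, since the force rises with no motion. I'll relax, release and rise.

Call:
{"fn": "play_rows", "kwargs": {"targets": [-0.03,0,0,0,10,0,0,0,0,10,0,0,0,0,50,0,0,0,0,50,0,0,0,0,50,0,0,-0.3,0,50,0,0,-0.5,0,50,0,0,-0.5,0,50,0,0,-0.5,0,50,0,0,-0.4,0,50]}}

```text
clock: 16.9
position: [0.5203, 0.1072, 0.2639]
ee_rot: [2.03, 2.396, 0.002]
contact_force: [0.3, 0.8, -1.2]
finger_gap: 0.591
gripper_force: 0.0
```

Call:
{"fn": "play_rows", "kwargs": {"targets": [-0.3,0,0,0,0,0,0,0,0,0,0,0,0,0,0,0,0,0,0,0]}}

```text
clock: 17.4
position: [0.5248, 0.0781, 0.2608]
ee_rot: [-2.029, -2.397, 0.001]
contact_force: [-0.3, 0.5, 0.8]
finger_gap: -0.001
gripper_force: 0.0
```

```bash
python3 - <<'E'
from h import *
a=np.radians(9.55)
k0=np.array([.505,.1903])
for c in ["wrist","scene","side"]:
    s=env.snapshot(c);P,uv=cloud(s)
    print(c,[(round(d["score"],2),np.round(d["at"]),world(s,d["at"],.22).round(4)) for d in env.pinpoint("carriage_knob",c)[:2]])
    near=np.linalg.norm(P[:,:2]-k0,axis=1)<.025;print("cknob",rect(P[near],.215,.228) if (near&(P[:,2]>.215)&(P[:,2]<.228)).sum()>5 else 0)
    w=np.array([.5205,.106]);near=np.linalg.norm(P[:,:2]-w,axis=1)<.03
    if (near&(P[:,2]>.068)&(P[:,2]<.08)).sum()>5: print("sknob",rect(P[near],.068,.08))
    cv2.imwrite(f"pics/{c}5.png",s["frame"][:,:,::-1])
delta([.505,.1903,.26],9.55)
E
```

```text
wrist [(0.77, array([325.,  35.]), array([0.5073, 0.1866, 0.22  ]))]
cknob 0
sknob (369, ((520.2430419921875, 106.9336166381836), (16.837696075439453, 17.349266052246094), 52.803916931152344), np.float64(0.07188281188740282))
scene [(0.79, array([422., 322.]), array([0.5174, 0.1957, 0.22  ]))]
cknob 0
sknob (82, ((519.0167846679688, 107.12432861328125), (16.798959732055664, 15.951377868652344), 55.71744918823242), np.float64(0.07317274907963642))
side [(0.89, array([263., 157.]), array([0.5008, 0.1623, 0.22  ])), (0.6, array([280., 239.]), array([ 0.4563, -0.0565,  0.22  ]))]
cknob 0
sknob (53, ((519.2373046875, 105.79191589355469), (16.360074996948242, 15.787618637084961), 14.142763137817383), np.float64(0.07336870869947679))
clock 17.7 p [0.525  0.0777 0.2614] yaw 9.47 d_mm [114.3  -1.2   1.4] turn -0.01 gap 0.0 F [ 0.8  0.6 -0. ]
```

View pics/wrist5.png

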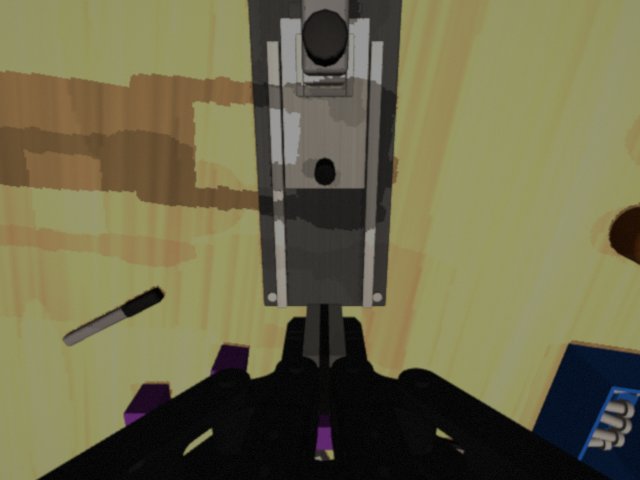

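The carriage knob is at (325,35) and the shuttle is home below it. The knob top isn't at 220 mm, so I'll measure it.

```bash
python3 - <<'E'
from h import *
k0=np.array([.505,.1903])
for c in ["wrist","scene","side"]:
    s=env.snapshot(c);P,uv=cloud(s)
    near=(np.linalg.norm(P[:,:2]-k0,axis=1)<.03)&(P[:,2]>.15)
    zt=np.percentile(P[near][:,2],95); print(c,zt.round(4),rect(P[near],zt-.004,zt+.01))
delta([.505,.1903,.26],9.55)
E
```

```text
wrist 0.1968 (1867, ((506.2302551269531, 190.14376831054688), (21.103979110717773, 21.136945724487305), 85.39437103271484), np.float64(0.19577331608506496))
scene 0.1981 (159, ((504.9832458496094, 190.73477172851562), (20.676801681518555, 20.57314682006836), 23.913562774658203), np.float64(0.197123157994999))
side 0.1989 (64, ((505.09979248046875, 188.34365844726562), (19.059507369995117, 19.95403480529785), 71.7056884765625), np.float64(0.19801519898993158))
clock 17.85 p [0.5251 0.0776 0.2615] yaw 9.46 d_mm [114.5  -1.3   1.5] turn -0.01 gap 0.0 F [ 0.2  0.  -0.5]
```

Call:
{"fn": "play_rows", "kwargs": {"targets": [0.3,-0.005,0,0,0,0.45,-0.005,0,0,0,0.39,0,0,0,0,0,0,0.3,0,0,0,0,0.22,0,0,0,0,0,0,0,0,0,0,0,0]}}

```text
clock: 18.73
position: [0.5057, 0.1897, 0.2106]
ee_rot: [2.031, 2.396, 0.002]
contact_force: [0.3, 0.4, 0.1]
finger_gap: 0.003
gripper_force: 0.0
```

```bash
python3 - <<'E'
from h import *
delta([.5055,.1902,.162],9.55)
E
```

```text
clock 18.73 p [0.5057 0.1897 0.2106] yaw 9.44 d_mm [ 0.5 -0.2 48.6] turn -0.01 gap 0.2 F [0.3 0.4 0.1]
```

Next: down to contact at about 0.197, in small steps.

Call:
{"fn": "play_rows", "kwargs": {"targets": [0,0,0.05,0,0,0,0,0.05,0,0,0,0,0.03,0,0,0,0,0,0,0]}}

```text
clock: 19.23
position: [0.5054, 0.1897, 0.1964]
ee_rot: [2.031, 2.397, 0.0]
contact_force: [1.0, -0.0, 0.1]
finger_gap: -0.002
gripper_force: 0.0
```

Call:
{"fn": "play_rows", "kwargs": {"targets": [0,0,0.02,0,0,0,0,0.02,0,0,0,0,0,0,0]}}

```text
clock: 19.6
position: [0.5054, 0.1897, 0.1939]
ee_rot: [2.03, 2.396, 0.002]
contact_force: [-2.2, -0.7, 4.7]
finger_gap: 0.0
gripper_force: 2.8
```

Call:
{"fn": "play_rows", "kwargs": {"targets": [0,0,0.03,0,0,0,0,0.03,0,0,0,0,0,0,0]}}

```text
clock: 19.98
position: [0.5054, 0.1898, 0.1878]
ee_rot: [2.03, 2.396, 0.002]
contact_force: [-2.2, -0.2, 5.1]
finger_gap: -0.002
gripper_force: 2.8
```

Call:
{"fn": "play_rows", "kwargs": {"targets": [0,0,0.03,0,0,0,0,0.03,0,0,0,0,0.03,0,0,0,0,0.03,0,0,0,0,0.02,0,0,0,0,0,0,0]}}

```text
clock: 20.72
position: [0.5054, 0.1898, 0.1739]
ee_rot: [2.03, 2.396, 0.002]
contact_force: [-2.4, -1.2, 6.2]
finger_gap: 0.001
gripper_force: 2.9
```

Call:
{"fn": "play_rows", "kwargs": {"targets": [0,0,0.02,0,0,0,0,0,0,0]}}

```text
clock: 20.98
position: [0.5054, 0.1897, 0.1719]
ee_rot: [2.03, 2.396, 0.002]
contact_force: [-3.3, -0.2, 6.5]
finger_gap: -0.0
gripper_force: 3.1
```

Call:
{"fn": "play_rows", "kwargs": {"targets": [0,0,0.02,0,0,0,0,0,0,0]}}

```text
clock: 21.22
position: [0.5054, 0.1898, 0.17]
ee_rot: [2.03, 2.396, 0.002]
contact_force: [-1.8, -1.2, 6.2]
finger_gap: 0.0
gripper_force: 3.1
```

Call:
{"fn": "play_rows", "kwargs": {"targets": [0,0,0.02,0,0,0,0,0,0,0]}}

```text
clock: 21.48
position: [0.5054, 0.1898, 0.168]
ee_rot: [2.03, 2.396, 0.002]
contact_force: [-3.4, -2.1, 6.5]
finger_gap: -0.0
gripper_force: 3.2
```

Call:
{"fn": "play_rows", "kwargs": {"targets": [0,0,0.02,0,0,0,0,0,0,0]}}

```text
clock: 21.72
position: [0.5054, 0.1898, 0.1663]
ee_rot: [2.03, 2.396, 0.002]
contact_force: [-3.0, -0.8, 7.1]
finger_gap: 0.002
gripper_force: 3.7
```

Call:
{"fn": "play_rows", "kwargs": {"targets": [0,0,0.02,0,0,0,0,0,0,0,0,0,0,0,0]}}

```text
clock: 22.1
position: [0.5054, 0.1897, 0.1645]
ee_rot: [2.03, 2.396, 0.002]
contact_force: [-3.1, -1.6, 7.0]
finger_gap: -0.001
gripper_force: 4.1
```

```bash
python3 - <<'E'
from h import *
for i in range(4):
    s=env.snapshot("side"); print(env.state()["contact_force"].round(1),env.state()["position"][2].round(4))
a=np.radians(9.55)
for c in ["scene","side"]:
    s=env.snapshot(c);P,uv=cloud(s);d=P[:,:2]-[.5135,.1409];x=d@[np.cos(a),np.sin(a)];y=d@[-np.sin(a),np.cos(a)]
    # carriage arm top between knob and column
    m=(abs(x)<.008)&(y>.07)&(y<.115)&(P[:,2]>.1)&(P[:,2]<.2);z=P[m][:,2]
    h,e=np.histogram(z,bins=np.arange(.1,.2,.002));print(c,"arm top peak",e[h.argmax()].round(3),np.percentile(z,[50,90]).round(4) if len(z) else 0)
E
```

```text
[-2.7 -1.1  7.9] 0.1645
[-3.4 -0.2  8.1] 0.1645
[-3.8 -1.   8.2] 0.1645
[-3.1 -1.4  8. ] 0.1644
scene arm top peak 0.128 [0.1289 0.1305]
side arm top peak 0.13 [0.13   0.1313]
```

The force has risen from 6.3 to 8 N, with onset near z = 0.168, so the spindle is about 3.5 mm in. I'll go 2.5 mm further.

Call:
{"fn": "play_rows", "kwargs": {"targets": [0,0,0.013,0,0,0,0,0.012,0,0,0,0,0,0,0]}}

```text
clock: 22.78
position: [0.5054, 0.1898, 0.1622]
ee_rot: [2.03, 2.396, 0.002]
contact_force: [-4.3, -1.5, 8.7]
finger_gap: -0.002
gripper_force: 4.6
```

Call:
{"fn": "play_rows", "kwargs": {"targets": [0,0,-0.05,0,0,0,0,-0.3,0,0,0,0,-0.5,0,0,-0.5,0,-0.2,0,0,-0.5,0,0,0,0,-0.3,0,0,0,0,0,0,0,0,0,0,0,0,0,0]}}

```text
clock: 23.78
position: [0.5267, 0.062, 0.2647]
ee_rot: [-2.03, -2.396, -0.0]
contact_force: [0.3, 1.0, 0.1]
finger_gap: 0.0
gripper_force: 0.0
```

```bash
python3 - <<'E'
from h import *
a=np.radians(9.55);k0=np.array([.5055,.1902]);bt=None
for c in ["wrist","scene","side"]:
    s=env.snapshot(c);P,uv=cloud(s);d=P[:,:2]-[.5135,.1409];x=d@[np.cos(a),np.sin(a)];y=d@[-np.sin(a),np.cos(a)]
    near=(np.linalg.norm(P[:,:2]-k0,axis=1)<.009)&(P[:,2]>.13);print(c,"knob top",np.median(P[near][:,2]).round(4))
    m=(np.linalg.norm(P[:,:2]-[.5203,.1065],axis=1)<.03)&(P[:,2]>.068)&(P[:,2]<.08)
    print("sknob",rect(P[m],.068,.08)); 
    m=(abs(x)<.017)&(y>.03)&(y<.07)&(P[:,2]>.073)&(P[:,2]<.083);print("block top",m.sum(),np.median(P[m][:,2]) if m.sum() else 0)
    m=(abs(x)<.036)&(y>-.05)&(y<.01)&(P[:,2]>.02)&(P[:,2]<.034);print("plate z",np.median(P[m][:,2]).round(4))
s=env.snapshot("side");cv2.imwrite("pics/s6.png",cv2.resize(s["frame"][90:310,180:390,::-1],None,fx=2.7,fy=2.7,interpolation=3))
delta([.5055,.1902,.162],9.55)
E
```

```text
wrist knob top 0.1613
sknob (371, ((519.9260864257812, 106.79765319824219), (16.69776153564453, 17.0089054107666), 54.37828826904297), np.float64(0.07188877346270756))
block top 380 0.07676676068992114
plate z 0.0271
scene knob top 0.1622
sknob (84, ((519.5839233398438, 107.59390258789062), (16.73576545715332, 17.31904411315918), 35.58374786376953), np.float64(0.07317537864558858))
block top 166 0.07814152094096427
plate z 0.0284
side knob top 0.1628
sknob (53, ((519.7418823242188, 105.95210266113281), (17.562908172607422, 14.650287628173828), 70.29248809814453), np.float64(0.07328936469605096))
block top 139 0.07878057978830322
plate z 0.0294
clock 23.98 p [0.5266 0.0625 0.2649] yaw 9.54 d_mm [129.4   0.4 102.9] turn -0.0 gap -0.2 F [0.4 0.8 0.7]
```

View pics/s6.png

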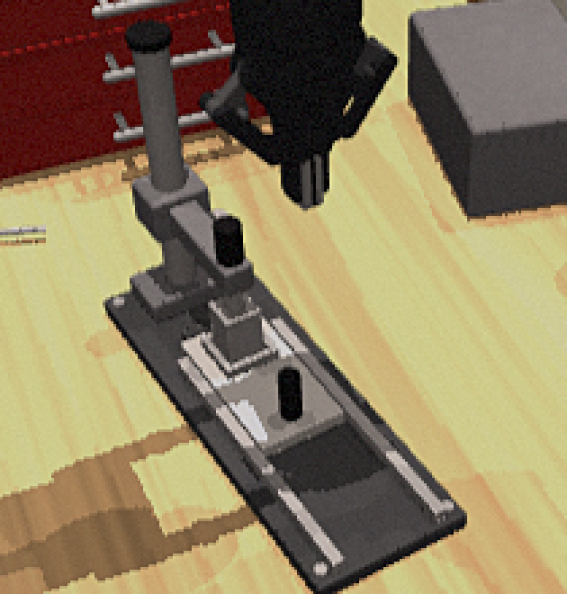

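The block stands in the nest under the foot, and the shuttle knob has not moved from its home position. Knob top minus block top is about 84.2 mm, so the spindle is about 5.8 mm in. I'll hand it in.

```bash
python3 -c "
from bench import env
print(env.sign_off())"
```

```text
the job is handed in; nothing more can be done
None
```

The job is handed in at about 24 s: the steel block is seated in the nest, the shuttle is at its stop, and the gauge foot rests on the block with the spindle pushed in about 5.8 mm of 12 mm by camera; sign-off returned no verdict.

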